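# Fetch a drying vase from the damp cupboard's carousel

## Robot

A 6-joint arm with a two-finger parallel gripper is mounted at the origin on the work surface. World frame = base frame: x ahead of the robot, y to its left, z up, the work surface at z = 0. Lengths are in m, angles in rad, forces in N, time in s.
With the tool pointing down it reaches from about 0.3 to 0.875 m from the base axis. Payload 6.4 kg.
Tool frame: the origin (TCP) lies on the centre line of the jaws, within the pads' length; the fingertips stand 8 mm ahead of it and the grasp point (between the pads) lies 11 mm behind it; z points along the fingers, y is the line along which they close (so a half turn about z gives the same grasp; the last joint's range is limited). The gripper opens to 85 mm and grips with 20 to 120 N. Pads are 22 mm wide; open, the fingers measure 114 mm over their backs; the gripper's body (76 mm by 85 mm) begins 54 mm behind the grasp point. The pads swing forward as they close: fully open they stand 13 mm farther back than shut.
Start: joints at [-1.544, 0.181, 1.607, -0, 1.354, -0.206], TCP at [0.133, -0.559, 0.239] pointing down, gripper open.
Joint ranges: [-2.99, 2.99], [-0.89, 2.07], [0.3, 2.58], [-1.14, 4.28], [0, 2.63], [-3.12, 3.12]. Speed limits (rad/s): [2.57, 2.57, 3.01, 3.14, 3.14, 3.14].

## Interface

Orientations are given as a unit quaternion [w, x, y, z].
In Python, from bench import ctrl gives the robot as it stands.
- The arm moves only by the shell command python3 -m handwheel 'ROWS' [OPENING]. ROWS is JSON, a list that holds one entry, the list of rows, each a list of 4 numbers: the shift along the tool's x, y, z each as a share of 20 cm, from -1 to 1, then the turn about the tool's z as a share of 1.5 rad, from -1 to 1. In form: [[[x, y, z, twist], ...]]. A call has 1 to 10 rows; each row is the pose to reach, as a shift and turn from the pose commanded when the call began, along the tool's axes at that moment; what a row does not reach only later rows make up. A row lasts 1/8 s, in which the tool goes at most 62.5 mm and 10.7 degrees, less where a joint would pass 70% of its speed; a pose out of reach is approached as far as the arm can. A call with a number of a shift or a turn outside -1 to 1 is refused whole. A call with a gripper value outside its range is refused whole. OPENING is the finger opening in mm, from 0 to 85.4, set as the call begins (- or left out, the last holds). The fingers move at their own pace and stop on an object; the grip force is fixed at half the most. Time passes only in rows, so rows that repeat a pose let the fingers close. It gives the time, the measured TCP pose, the force, the opening and the grip force at its end, in the units of the state.
- ctrl.get_obs(): the state, without advancing time (a new reading comes with each control period).
- ctrl.camera(name): name is "scene" or "top" or "wrist"; returns a dict with "color" (480x640x3 uint8, red, green, blue), "range_z" (480x640 float32, m along the optical axis (not along the pixel's ray), 0 where there is no reading), "K" (3x3 intrinsics, pixels), "distortion" ([k1, k2, p1, p2, k3] as OpenCV has them; the pictures are not rectified), "pose" (4x4, takes a point from camera to world coordinates); the wrist camera has in their place "T_tool_cam" (4x4, takes a point from camera to tool coordinates, whose origin is the TCP and whose axes are the flange's). Camera axes: x right, y down, z forward; pixel columns grow to the right and rows downward; lengths in m; the calibration is good to about 2 mm. A picture is of the moment at which its call begins: read the wrist's pose just before it.
- ctrl.hand_in(): hands the job in; it is judged then, once.
The state is a dict: "time_s": time; "q": joint angles; "dq": joint speeds; "joint_efforts": joint torques, N m; "eef_pos": TCP position; "eef_rot": TCP orientation; "wrist_force": force on the tool from outside, world axes, zero at the start; "torque": the same for the moment, N m; "opening": opening from 0.0 (shut) to 1.0 (fully open); "grasp_force": force on a finger pad.
Only numpy, scipy, OpenCV 4.12 (cv2) and the standard library are available. Lean on these libraries where they do the work, as an engineer would, in place of code of your own. Each camera call takes 0.05 s, during which the arm holds its last target. There are 200 camera calls.

## Task

Swing the clear damp cupboard's door wide open by its handle (about square to the front) and turn the carousel inside one click by its pegs, whichever way brings the long-necked vase to the middle of the doorway. Then lift the vase out and stand it upright on the free end of the wooden ware board, setting it down gently, never dropping or tipping it. Leave the door wide open, the carousel in its click with the squat pot standing on it, and the bowl, bottle and crock where they are.

Things in the scene. Friction and masses are not known exactly. Their poses are not given: they have to be found in the camera images.
- cabinet: Fixed clear-panelled cupboard, aluminium frame, 260 deep (x) x 280 wide (y) x 320 mm high. Origin: centre of its underside. Its front (plane x = -130 mm) faces the robot's right-hand side; +y is its left, seen from before the front. Floor 30 mm thick; clear roof, sides and back are solid. The doorway is 252 mm wide and reaches from 30 to 306 mm above the table.
- door (a joint): Front door angle, rad: 0 shut (parallel to the front), up to 1.9; starts 0 to 0.15. Hinged upright at the right (-y) edge of the front, the edge farther from the robot; swings outward, counter-clockwise seen from above. No latch; light friction, stays where it is left.
- door_hinge (a point): Point on the hinge line, level with the handle's middle: x = -137, y = -138, z = 253 mm in the cabinet's frame. Turns with the door: its +y axis runs along the panel to the free edge, its -x axis is the door's outward side. Panel 276 mm wide, 14 mm thick (7 mm each side of the hinge line), from 30 to 318 mm above the table.
- door_handle (a point): Middle of the door's handle: an upright round steel bar, 12 mm diameter, 100 mm long, its axis 45 mm off the door's outer face (held by two 12 mm studs, 15 and 45 mm below the middle; its upper 55 mm stand free, so it can be pinched from any side). In the door_hinge frame it lies at x = -52, y = +225 mm.
- carousel (a joint): Angle of the round tray in the cupboard, rad, counter-clockwise from above positive, about the cabinet's z axis; starts at 0. Clicks at -1.571, 0 and 1.571 (stops at +-1.62). A spring detent pulls it into the nearest click; the humps between have their tops at +-0.79 rad, and about 2 N at a peg carries it over.
- axis (a point): Centre of the white tray's top face, 46 mm above the table, axes as the cabinet's. Tray radius 112 mm. Four upright steel pegs on it, 12 mm diameter, 55 mm tall, 100 mm from the axis, at 45, 135, 225 and 315 degrees from +x when the carousel is at 0 (two front). The pots stand 58 mm from the axis, one at the left, one at the right at the start; front and back are empty.
- peg_right (a point): Centre of the top end of the carousel peg that stands front right (cabinet's -x, -y) at the start; moves with the tray.
- peg_left (a point): Centre of the top end of the carousel peg that stands front left (cabinet's -x, +y) at the start; moves with the tray.
- vase: Loose clay vase with a long neck, 120 mm high, about 0.22 kg; origin at the centre of its foot, z up its axis. Foot 46 mm diameter, belly 58 mm at 30 mm height, neck 27 to 28 mm diameter from 76 to 112 mm height, lip 32 mm at the top. Starts on the tray's right or left place.
- squat_pot: Loose round squat clay pot without a neck, 58 mm high, 66 mm diameter; origin at the centre of its foot. Starts on the tray across from the vase. It rides along on the carousel and stays there.
- board: Wooden ware board lying fixed on the table, 260 (its x) x 150 (its y) x 18 mm thick; origin: centre of its underside. The bowl stands near its +x end; its -x end is free.
- bowl: White bowl standing on the board, 92 mm diameter at the rim, 50 mm high; origin at the centre of its foot. Bystander.
- bottle: Tall biscuit-fired bottle, 195 mm high, 90 mm diameter, standing on the table beyond the board; origin at the centre of its foot. Bystander.
- crock: White tool crock, 84 mm diameter, 100 mm high, with tools standing out to about 160 mm, on the table near the robot; origin at the centre of its foot. Bystander.

How it is judged:
On the way, in this order (a step that is already met when the one before it is completed fails the run):
1. the door is open wide (more than 1.15 rad) (value of joint door above 1.15 rad), for 0.2 s.
2. the carousel is turned into the next click with the vase standing on it at the front, in the doorway ((value of joint carousel above 1.46 rad or value of joint carousel below -1.46 rad) and x of vase in the frame of axis below -0.035 m and y of vase in the frame of axis between -0.03 and 0.03 m and z of vase in the frame of axis below 0.008 m and angle between vase's own z axis and vertical below 0.15 rad), for 0.2 s.
At the end, for the whole second after the job is handed in: Door open more than 1.15 rad; carousel within 0.11 rad of a 90 degree click; the vase at rest, upright within 0.1 rad, its foot flat on the board with its centre at least 15 mm inside the board's edges; the squat pot upright on the carousel tray (value of joint door above 1.15 rad and (value of joint carousel above 1.46 rad or value of joint carousel below -1.46 rad) and x of vase in the frame of board between -0.115 and 0.115 m and y of vase in the frame of board between -0.06 and 0.06 m and z of vase in the frame of board between 0.015 and 0.022 m and angle between vase's own z axis and vertical below 0.1 rad and linear speed of vase below 0.02 m/s and horizontal distance between squat_pot and axis below 0.085 m and angle between squat_pot's own z axis and vertical below 0.15 rad and z of squat_pot in the frame of axis between -0.006 and 0.006 m); the robot touches nothing.
It fails at once if the bowl, the tall bottle or the tool crock is disturbed (moved more than 30 mm) (distance of any of bowl, bottle, crock from where it was at the start of the episode above 0.03 m).
It fails at once if the vase or the squat pot is tipped (more than 0.5 rad) (angle between any of vase, squat_pot's own z axis and vertical above 0.5 rad).
It fails at once if the vase is dropped (falls freely, faster than 0.45 m/s) (contact force between the fingers and vase below 0.05 N and linear speed of vase above 0.45 m/s).
It fails at once if the vase is banged down on the board (over 40 N) (contact force between vase and board above 40 N).
It also fails if it takes over 67 s, if anything falls off the work surface, if the arm or the gripper's body presses on something with over 40 N, if the wrist force passes 120 N, or if a joint passes its speed limit or range.

## Working session

There is one attempt and no reset: what is moved stays moved. The work goes in short steps, Python scripts to look and compute and a shell command to move; the robot and the scene stay as the last step left them, time stands still between calls to the robot, and variables do not carry over. Pictures are saved under pics/ and viewed, at most 10 in all, crops included, and the job is handed in when it is done.

```bash
mkdir -p pics; cat > h.py <<'E'
import numpy as np, cv2, pickle
from bench import ctrl
def grab(n):
    o=ctrl.get_obs(); c=ctrl.camera(n)
    if n=="wrist":
        T=np.eye(4);w,x,y,z=o["eef_rot"]
        from scipy.spatial.transform import Rotation as R
        T[:3,:3]=R.from_quat([x,y,z,w]).as_matrix();T[:3,3]=o["eef_pos"]; c["pose"]=T@c["T_tool_cam"]
    pickle.dump(c,open(f"pics/{n}.pkl","wb")); return c
def load(n): return pickle.load(open(f"pics/{n}.pkl","rb"))
def rays(c,uv):
    p=cv2.undistortPoints(np.float64(uv).reshape(-1,1,2),c["K"],np.float64(c["distortion"])).reshape(-1,2)
    d=np.c_[p,np.ones(len(p))]@c["pose"][:3,:3].T
    return c["pose"][:3,3],d
def onz(c,uv,z):
    o,d=rays(c,uv); return o+d*((z-o[2])/d[:,2])[:,None]
def cloud(c):
    v,u=np.mgrid[:480,:640]; o,d=rays(c,np.c_[u.ravel(),v.ravel()])
    return (o+d*c["range_z"].reshape(-1,1)).reshape(480,640,3)
def proj(c,P):
    T=np.linalg.inv(c["pose"]); q=np.float64(P)@T[:3,:3].T+T[:3,3]
    return cv2.projectPoints(q,np.zeros(3),np.zeros(3),c["K"],np.float64(c["distortion"]))[0].reshape(-1,2)
E
python3 - <<'E'
from h import *
print(ctrl.get_obs())
for n in ("scene","top"):
    c=grab(n); cv2.imwrite(f"pics/{n}0.png",c["color"][:,:,::-1]); print(n,c["pose"].round(3).tolist())
E
```

```text
{'time_s': 0.0, 'q': array([-1.54429960e+00,  1.81572438e-01,  1.60798668e+00, -2.61762739e-05,
        1.35381477e+00, -2.06290644e-01]), 'dq': array([-0.00042772,  0.00051039,  0.00060931, -0.00104227, -0.00135197,
       -0.00068853]), 'joint_efforts': array([ 3.68288547e-04, -4.44869792e+01, -3.51337767e+01, -3.10582664e-04,
        8.97715014e-03, -1.78892549e-06]), 'eef_pos': array([ 0.13264694, -0.55893906,  0.2383768 ]), 'eef_rot': array([-8.88169268e-04,  9.93233176e-01,  1.16133823e-01,  6.72289583e-05]), 'wrist_force': array([ 0.22522915, -0.66797852, -0.58262839]), 'torque': array([ 0.03507739, -0.01171127, -0.00444128]), 'grasp_force': 0.0, 'opening': 1.0006575008687015}
scene [[0.939, 0.326, -0.106, 0.687], [0.343, -0.896, 0.281, -0.364], [-0.004, -0.3, -0.954, 1.346], [0.0, 0.0, 0.0, 1.0]]
top [[-0.012, -0.995, 0.096, 0.426], [-1.0, 0.011, -0.007, -0.028], [0.006, -0.096, -0.995, 1.302], [0.0, 0.0, 0.0, 1.0]]
```

View pics/scene0.png

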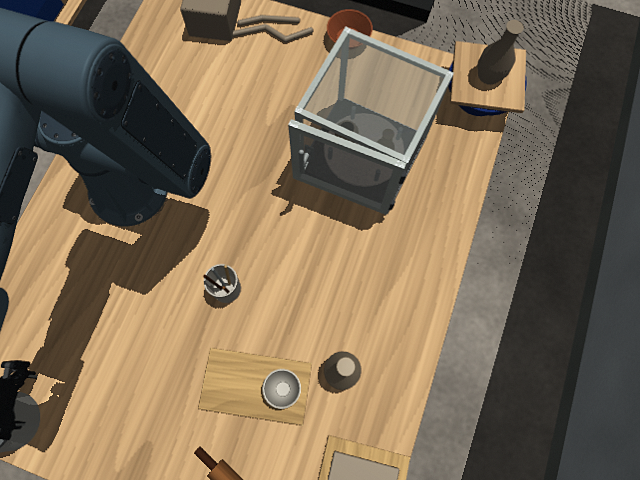

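View pics/top0.png

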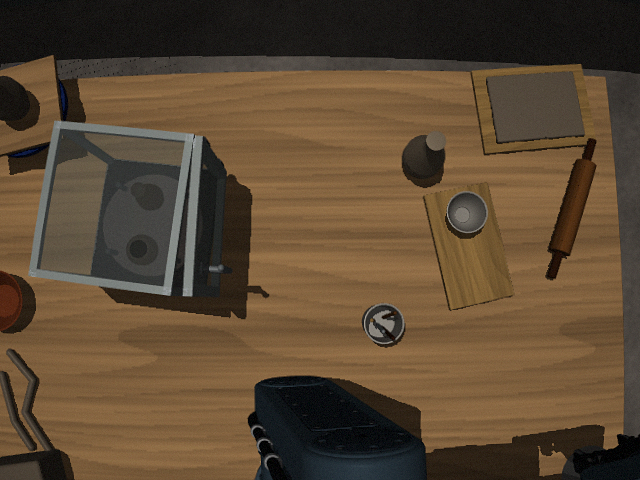

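The scene view shows the cupboard at about (370,110), its door slightly ajar. In the top view the cupboard is at (130,210), the handle at (215,268), the board at (470,245), the crock at (384,324) and the bottle at (425,155). I'll enlarge the cupboard next.

```bash
python3 - <<'E'
from h import *
c=load("top"); im=c["color"][100:310,20:270,::-1]
im=cv2.convertScaleAbs(im,alpha=1.8,beta=20)
cv2.imwrite("pics/crop1.png",cv2.resize(im,None,fx=2.8,fy=2.8,interpolation=cv2.INTER_CUBIC))
P=cloud(c)
hs=P[:,:,2]
for uv in [(195,150),(178,280),(100,200),(150,192),(138,248),(215,268),(120,190),(470,290),(384,324),(436,140),(467,212)]:
    print(uv,P[uv[1],uv[0]].round(3))
E
```

```text
(195, 150) [0.68  0.175 0.315]
(178, 280) [0.465 0.267 0.031]
(100, 200) [0.595 0.34  0.319]
(150, 192) [0.607 0.251 0.317]
(138, 248) [0.511 0.271 0.316]
(215, 268) [0.48  0.15  0.242]
(120, 190) [0.611 0.304 0.322]
(470, 290) [ 0.436 -0.371  0.02 ]
(384, 324) [ 0.365 -0.18   0.007]
(436, 140) [ 0.726 -0.268  0.195]
(467, 212) [ 0.609 -0.37   0.019]
```

View pics/crop1.png

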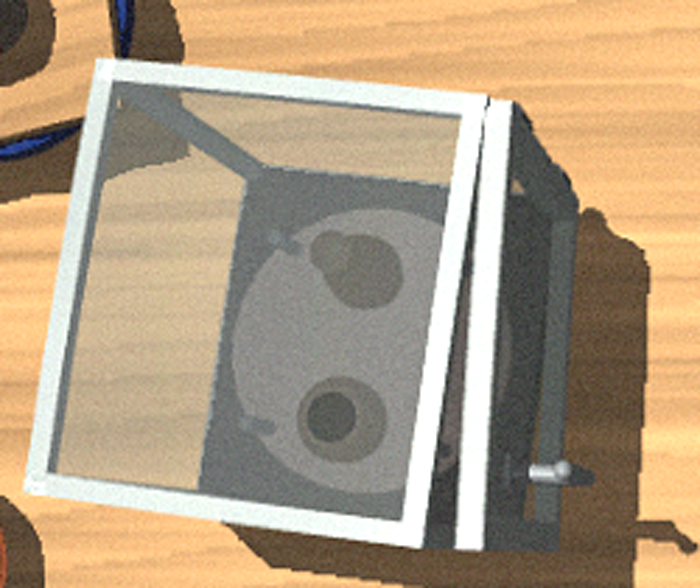

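The crop shows the vase (leaning neck) at crop (360,265), the far/right place, and the squat pot at (340,418), the near/left place. Roof corners are at crop (97,58), (487,95), (25,490), (420,548), and the handle top is at (563,470).

```bash
cat >> h.py <<'E'
def cabframe():
    d=np.load("cab.npy"); return d[:2],d[2]
def c2w(p):
    o,a=cabframe(); R=np.array([[np.cos(a),-np.sin(a)],[np.sin(a),np.cos(a)]]); return np.atleast_2d(p)@R.T+o
E
python3 - <<'E'
from h import *
c=load("top"); up=lambda L:np.float64(L)/2.8+[20,100]-0.3
w=onz(c,up([(97,58),(487,95),(25,490),(420,548)]),.32)[:,:2]; print(w.round(3).tolist())
bf,ff,bn,fn=w
print([np.linalg.norm(x).round(3) for x in (bf-ff,bn-fn,bf-bn,ff-fn)])
m=w.mean(0); x=(bf+bn-ff-fn); y=(bn+fn-bf-ff); print(np.arctan2(x[1],x[0]),np.arctan2(-y[0],y[1]))
# model: back x+ ; far = -y
M=np.float64([[.13,-.14],[-.13,-.14],[.13,.14],[-.13,.14]])
H=(M-M.mean(0)).T@(w-m);a=np.arctan2(H[0,1]-H[1,0],H[0,0]+H[1,1]); np.save("cab.npy",[*m,a]); print("cab",m,a)
h=onz(c,up([(563,470)]),.303)[0,:2]; print("handle",h)
hg=c2w([-.137,-.138])[0]; print("hinge",hg)
v=h-hg; R=lambda t:np.array([[np.cos(t),-np.sin(t)],[np.sin(t),np.cos(t)]])
k=np.array([-.052,.225]); th=np.arctan2(v[1],v[0])-np.arctan2(k[1],k[0])-a; print("door",(th+np.pi)%(2*np.pi)-np.pi,np.linalg.norm(v),np.linalg.norm(k))
# door top free edge
f=onz(c,up([(470,548)]),.318)[0,:2]; v2=f-hg; print("door2",np.arctan2(-v2[0],v2[1])-a,np.linalg.norm(v2))
# board corners
P=cloud(c)
g=onz(c,[(426,195),(488,183),(450,309),(512,293)],.018)[:,:2]; print("board",g.round(3).tolist(),g.mean(0))
q=onz(c,[(436,141)],.195);print("bottle",q); print("bowl",onz(c,[(467,212)],.05)); print("crock",onz(c,[(384,324)],.1))
# raw pot spots on tray
print("vase",onz(c,up([(362,272)]),.076),c2w([0,-.058]),"pot",c2w([0,.058]))
s=load("scene"); ph=[np.r_[h,.303]]; print(proj(s,ph), proj(s,np.c_[w,[.32]*4]))
E
```

```text
[[0.741, 0.433], [0.708, 0.177], [0.466, 0.469], [0.431, 0.214]]
[np.float64(0.259), np.float64(0.258), np.float64(0.278), np.float64(0.28)]
1.436510895705952 1.4387124265833697
cab [0.58645749 0.32339997] 1.4376937448909677
handle [0.47755411 0.13017124]
hinge [0.70505561 0.16929777]
door 0.07629659477790796 0.2308415372151448 0.23093072554339755
door2 0.07937813170182051 0.2749222037155892
board [[0.648, -0.279], [0.675, -0.422], [0.395, -0.325], [0.427, -0.467]] [ 0.53637874 -0.37308873]
bottle [[ 0.72374837 -0.26796909  0.195     ]]
bowl [[ 0.60464712 -0.36169526  0.05      ]]
crock [[ 0.36954795 -0.16911723  0.1       ]]
vase [[0.64138142 0.321869   0.076     ]] [[0.64394447 0.31570279]] pot [[0.5289705  0.33109714]]
[[300.79808093 152.36655741]] [[453.01230941  73.24111696]
 [406.96422061 163.22960811]
 [345.63260898  27.60074645]
 [294.12801549 110.99069736]]
```

```bash
cat >> h.py <<'E'
from scipy.spatial.transform import Rotation as Ro
def st():
    o=ctrl.get_obs(); w,x,y,z=o["eef_rot"]; R=Ro.from_quat([x,y,z,w]).as_matrix(); return o,np.array(o["eef_pos"]),R
def show():
    o,p,R=st(); print("t",round(o["time_s"],2),"p",p.round(4),"x",R[:,0].round(3),"y",R[:,1].round(3),"z",R[:,2].round(3),"q",o["q"].round(3),"F",o["wrist_force"].round(1),"op",round(o["opening"],3),"g",round(float(o["grasp_force"]),1))
def to(P):
    o,p,R=st(); print("share",((np.atleast_2d(P)-p)@R/.2).round(3).tolist())
def door(th):
    o,a=cabframe(); hg=c2w([-.137,-.138])[0]; t=a+th
    return hg+np.array([[np.cos(t),-np.sin(t)],[np.sin(t),np.cos(t)]])@np.array([-.052,.225])
E
python3 -m handwheel '[[[0.2,-0.2,-0.5,0],[0.4,-0.5,-0.5,0],[0.6,-0.75,-0.5,0],[0.825,-0.985,-0.5,0],[0.825,-0.985,-0.5,0],[0.825,-0.985,-0.5,0]]]' 30
python3 -m handwheel '[[[0.2,-0.25,0,0],[0.4,-0.5,0,0],[0.6,-0.75,0,0],[0.825,-0.985,0,0],[0.825,-0.985,0,0],[0.825,-0.985,0,0]]]'
python3 -c "
from h import *
show(); to([*door(.077),.35])"
```

```text
time_s: 0.85
eef_pos: [0.249, -0.3275, 0.3397]
eef_rot: [0.0, 0.993, 0.118, 0.0]
wrist_force: [-0.0, -0.9, 0.5]
opening: 0.352
grasp_force: 0.0
time_s: 1.6
eef_pos: [0.3629, -0.1003, 0.339]
eef_rot: [0.0, 0.993, 0.117, -0.001]
wrist_force: [-0.1, 0.1, 0.3]
opening: 0.348
grasp_force: 0.0
t 1.6 p [ 0.3629 -0.1003  0.339 ] x [ 0.973  0.232 -0.001] y [ 0.232 -0.973 -0.   ] z [-0.001 -0.    -1.   ] q [-5.870e-01 -3.700e-01  1.915e+00 -1.000e-03  1.598e+00  7.490e-01] F [-0.1  0.1  0.3] op 0.348 g 0.0
share [[0.824, -0.987, -0.056]]
```

```bash

python3 -m handwheel '[[[0.2,-0.25,0,0],[0.4,-0.5,0,0],[0.6,-0.75,0,0],[0.82,-0.985,0,0],[0.82,-0.985,0,0],[0.82,-0.985,0,0],[0.82,-0.985,0,0],[0.82,-0.985,0,0]]]'
python3 - <<'E'
from h import *
show(); to([*door(.077),.276])
c=grab("wrist"); cv2.imwrite("pics/w1.png",c["color"][:,:,::-1]); print(proj(c,[[*door(.077),.303]]))
E
```

```text
time_s: 2.6
eef_pos: [0.477, 0.1279, 0.3396]
eef_rot: [0.0, 0.993, 0.115, 0.0]
wrist_force: [-0.0, -0.4, -0.1]
opening: 0.349
grasp_force: 0.0
t 2.6 p [0.477  0.1279 0.3396] x [0.974 0.228 0.001] y [ 0.228 -0.974  0.   ] z [ 0.001 -0.    -1.   ] q [ 0.021 -0.074  1.673 -0.     1.542  1.362] F [-0.  -0.4 -0.1] op 0.349 g 0.0
share [[0.005, -0.01, 0.318]]
[[318.95864406 275.62727182]]
```

View pics/w1.png

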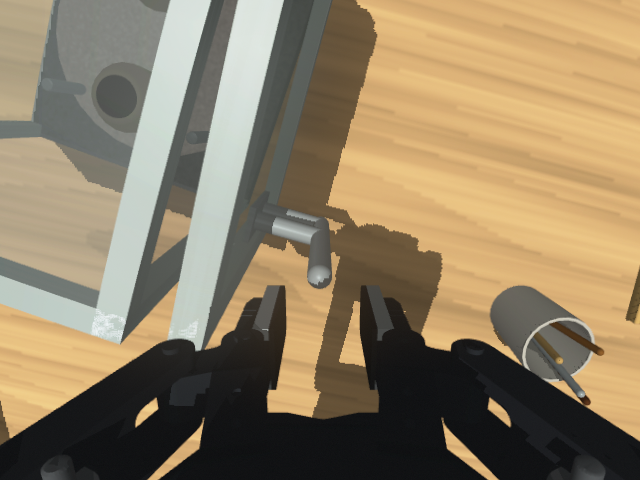

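The wrist view shows the handle's top at (319,278), within 3 px of the prediction and centred between the fingers. Going down and gripping.

```bash

python3 -m handwheel '[[[0,0,0.2,0],[0.005,-0.01,0.315,0],[0.005,-0.01,0.315,0],[0.005,-0.01,0.315,0]]]'
python3 -m handwheel '[[[0,0,0,0],[0,0,0,0],[0,0,0,0],[0,0,0,0]]]' 0
python3 -c "
from h import *
show(); o,p,R=st()
p0=door(.077)
for th in np.arange(.077,1.56,.1): print(round(th,3),(((door(th)-p0))@R[:2,:2]/.2).round(3))"
```

```text
time_s: 3.15
eef_pos: [0.4777, 0.1313, 0.2769]
eef_rot: [0.0, 0.993, 0.116, 0.0]
wrist_force: [0.1, 0.2, 0.9]
opening: 0.352
grasp_force: 0.0
time_s: 3.65
eef_pos: [0.4778, 0.1316, 0.2771]
eef_rot: [0.0, 0.993, 0.116, 0.0]
wrist_force: [-2.4, -0.2, 5.7]
opening: 0.116
grasp_force: 58.5
t 3.65 p [0.4778 0.1316 0.2771] x [0.973 0.231 0.001] y [ 0.231 -0.973  0.   ] z [ 0.001 -0.    -1.   ] q [ 0.029 -0.033  1.757 -0.     1.416  1.367] F [-2.4 -0.2  5.7] op 0.116 g 58.5
0.077 [0. 0.]
0.177 [-0.001  0.115]
0.277 [0.009 0.23 ]
0.377 [0.03  0.344]
0.477 [0.063 0.454]
0.577 [0.107 0.561]
0.677 [0.161 0.663]
0.777 [0.225 0.759]
0.877 [0.298 0.848]
0.977 [0.38 0.93]
1.077 [0.47  1.003]
1.177 [0.566 1.066]
1.277 [0.668 1.12 ]
1.377 [0.775 1.163]
1.477 [0.886 1.195]
```

```bash

python3 -m handwheel '[[[0,0.057,0,0],[-0.001,0.115,0,0],[0.003,0.172,0,0],[0.009,0.23,0,0],[0.03,0.344,0,0],[0.063,0.454,0,0],[0.107,0.561,0,0],[0.161,0.663,0,0]]]'
python3 -c "
from h import *
show(); o,p,R=st()
p0=door(.677)
for th in np.arange(.777,1.56,.1): print(round(th,3),(((door(th)-p0))@R[:2,:2]/.2).round(3))"
```

```text
time_s: 4.65
eef_pos: [0.5401, 0.0091, 0.2771]
eef_rot: [0.0, 0.993, 0.116, 0.001]
wrist_force: [0.9, 3.3, 5.2]
opening: 0.122
grasp_force: 59.7
t 4.65 p [0.5401 0.0091 0.2771] x [0.973 0.231 0.001] y [ 0.231 -0.973  0.001] z [ 0.001 -0.    -1.   ] q [-0.203  0.071  1.652 -0.     1.417  1.135] F [0.9 3.3 5.2] op 0.122 g 59.7
0.777 [0.064 0.096]
0.877 [0.137 0.185]
0.977 [0.219 0.267]
1.077 [0.309 0.339]
1.177 [0.405 0.403]
1.277 [0.507 0.456]
1.377 [0.614 0.499]
1.477 [0.725 0.532]
```

```bash

python3 -m handwheel '[[[0.064,0.096,0,0],[0.137,0.185,0,0],[0.219,0.267,0,0],[0.309,0.339,0,0],[0.405,0.403,0,0],[0.507,0.456,0,0],[0.614,0.499,0,0],[0.725,0.532,0,0],[0.8,0.547,0,0],[0.8,0.547,0,0]]]'
python3 -m handwheel '[[[0,0,0,0],[0,0,0,0],[0,0,0,0]]]' 45
python3 -m handwheel '[[[0,0,-0.2,0],[0,0,-0.5,0],[0,0,-0.5,0],[0,0,-0.5,0]]]' 
python3 - <<'E'
from h import *
show(); c=grab("top"); cv2.imwrite("pics/top1.png",c["color"][:,:,::-1]); print(proj(c,[[*door(1.55),.303]]))
E
```

```text
time_s: 5.9
eef_pos: [0.7219, -0.0605, 0.277]
eef_rot: [0.001, 0.993, 0.116, 0.001]
wrist_force: [-0.3, -2.0, 4.8]
opening: 0.123
grasp_force: 60.2
time_s: 6.28
eef_pos: [0.72, -0.0594, 0.2758]
eef_rot: [-0.0, 0.993, 0.116, -0.0]
wrist_force: [-0.3, -0.2, -0.3]
opening: 0.527
grasp_force: 0.0
time_s: 6.78
eef_pos: [0.7202, -0.0594, 0.3762]
eef_rot: [0.0, 0.993, 0.116, 0.0]
wrist_force: [-0.1, -0.8, -0.2]
opening: 0.527
grasp_force: 0.0
t 6.78 p [ 0.7202 -0.0594  0.3762] x [0.973 0.231 0.   ] y [ 0.231 -0.973  0.   ] z [ 0. -0. -1.] q [-0.246  0.453  0.992 -0.     1.696  1.092] F [-0.1 -0.8 -0.2] op 0.527 g 0.0
[[331.18005829 126.16262   ]]
```

View pics/top1.png

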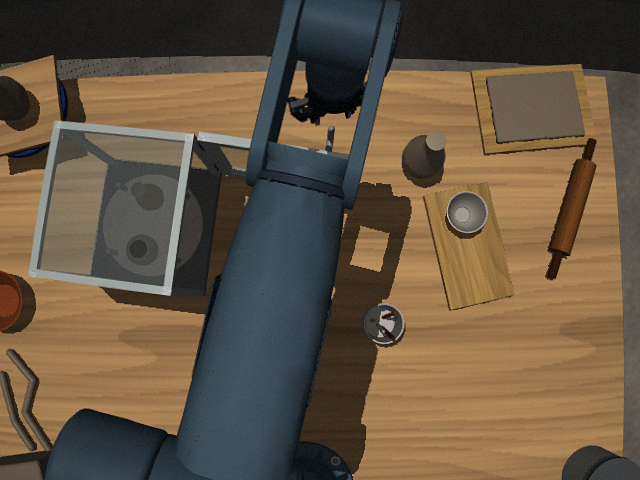

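The door stands about square at (200–330,140) with the handle at (331,126). A vertical tool cannot reach under the roof, so I'll check in free space how the arm behaves at the edge of its reach.

```bash

python3 -m handwheel '[[[0.25,0.08,0,0],[0.5,0.16,0,0],[0.75,0.24,0,0],[0.95,0.3,0,0],[0.95,0.3,0,0],[0.95,0.3,0,0]]]'
python3 -c "
from h import *
show()"
```

```text
time_s: 7.58
eef_pos: [0.8791, -0.0708, 0.3618]
eef_rot: [0.004, 0.993, 0.116, 0.018]
wrist_force: [0.5, 0.8, 2.0]
opening: 0.528
grasp_force: 0.0
t 7.58 p [ 0.8791 -0.0708  0.3618] x [0.972 0.231 0.034] y [ 0.231 -0.973  0.012] z [ 0.036 -0.003 -0.999] q [-0.216  0.925  0.298  0.005  1.883  1.124] F [0.5 0.8 2. ] op 0.528 g 0.0
```

```bash

python3 -m handwheel '[[[0.5,0.16,0,0],[0.95,0.3,0,0],[0.95,0.3,0,0],[0.95,0.3,0,0]]]'
python3 -c "
from h import *
show()"
python3 -m handwheel '[[[-0.25,-0.08,0,0],[-0.5,-0.16,0,0],[-0.5,-0.16,0,0]]]'
python3 -c "
from h import *
show()"
```

```text
time_s: 8.07
eef_pos: [0.9112, -0.0724, 0.318]
eef_rot: [0.008, 0.992, 0.116, 0.042]
wrist_force: [1.0, -0.7, -0.1]
opening: 0.527
grasp_force: 0.0
t 8.07 p [ 0.9112 -0.0724  0.318 ] x [0.97  0.231 0.081] y [ 0.23  -0.973  0.026] z [ 0.084 -0.007 -0.996] q [-0.212  0.976  0.298  0.011  1.784  1.129] F [ 1.  -0.7 -0.1] op 0.527 g 0.0
time_s: 8.45
eef_pos: [0.8021, -0.0632, 0.3062]
eef_rot: [0.007, 0.992, 0.116, 0.038]
wrist_force: [0.7, -0.1, 0.6]
opening: 0.525
grasp_force: 0.0
t 8.45 p [ 0.8021 -0.0632  0.3062] x [0.97  0.231 0.074] y [ 0.23  -0.973  0.023] z [ 0.077 -0.005 -0.997] q [-0.23   0.616  0.896  0.013  1.554  1.108] F [ 0.7 -0.1  0.6] op 0.525 g 0.0
```

The tool tilts when pushed past the reach, and the tilt stays. That gives a way to slant it. I'll fit the arm's kinematics from the readings so far to plan this.

```bash
cat > kin.py <<'E'
import numpy as np
from scipy.optimize import least_squares
from scipy.spatial.transform import Rotation as Ro
D=[([-1.5443,.18157,1.60799,0,1.35381,-.20629],[.13265,-.55894,.23838],None),
([-.587,-.370,1.915,-.001,1.598,.749],[.3629,-.1003,.339],[-.001,0,-1]),
([.021,-.074,1.673,0,1.542,1.362],[.477,.1279,.3396],[.001,0,-1]),
([.029,-.033,1.757,0,1.416,1.367],[.4778,.1316,.2771],[.001,0,-1]),
([-.203,.071,1.652,0,1.417,1.135],[.5401,.0091,.2771],[.001,0,-1]),
([-.246,.453,.992,0,1.696,1.092],[.7202,-.0594,.3762],[0,0,-1]),
([-.216,.925,.298,.005,1.883,1.124],[.8791,-.0708,.3618],[.036,-.003,-.999]),
([-.212,.976,.298,.011,1.784,1.129],[.9112,-.0724,.318],[.084,-.007,-.996]),
([-.23,.616,.896,.013,1.554,1.108],[.8021,-.0632,.3062],[.077,-.005,-.997])]
def fk(q,p,s=1):
    h,l1,l2,l3,d,d5,a=p
    A=Ro.from_euler('z',q[0])*Ro.from_euler('y',q[1]); P=np.array([0,0,h])+A.apply([0,0,l1])
    A=A*Ro.from_euler('y',q[2]); P=P+A.apply([a,d,l2])
    A=A*Ro.from_euler('z',s*q[3]); A=A*Ro.from_euler('y',q[4]); P=P+A.apply([0,d5,l3])
    A=A*Ro.from_euler('z',q[5]+np.pi/2)
    return P,A.as_matrix()
def fit(s,lat):  # lat: 0 all offset before q4, 1 after
    f=lambda p:(p*np.array([1,1,1,1,1-lat,lat,1]))
    r=lambda p:np.concatenate([fk(q,f(p),s)[0]-x for q,x,_ in D])
    o=least_squares(r,[.2,.4,.4,.25,.118,.118,0]); return f(o.x),o.fun
if __name__=="__main__":
    for s in(1,-1):
        for lat in(0,1):
            p,e=fit(s,lat); print(s,lat,p.round(4),np.abs(e).max().round(5),[ (fk(D[i][0],p,s)[1][:,2]-D[i][2]).round(4).tolist() for i in(7,8)])
    q=D[7][0]; print(fk(q,p,1)[1].round(3),"meas x .97 .231 .081 y .23 -.973 .026")
E
python3 kin.py
```

```text
1 0 [0.3166 0.4379 0.5145 0.3135 0.1177 0.     0.0858] 0.00045 [[-0.0001, -0.0001, -0.0005], [-0.0005, 0.0004, -0.0001]]
1 1 [0.3114 0.4388 0.5144 0.31   0.     0.1177 0.0853] 0.00097 [[-0.0001, -0.0001, -0.0005], [-0.0005, 0.0004, -0.0001]]
-1 0 [0.2886 0.439  0.5148 0.2849 0.1195 0.     0.0873] 0.00509 [[-0.0047, -0.0211, -0.0005], [-0.0064, -0.0249, -0.0001]]
-1 1 [0.2939 0.4381 0.5149 0.2885 0.     0.1195 0.0878] 0.00513 [[-0.0047, -0.0211, -0.0005], [-0.0064, -0.0249, -0.0001]]
[[ 0.97   0.229  0.084]
 [ 0.231 -0.973 -0.007]
 [ 0.08   0.026 -0.996]] meas x .97 .231 .081 y .23 -.973 .026
```

```bash
cat >> kin.py <<'E'
LO=np.array([-2.99,-.89,.298,-1.14,0,-3.12]);HI=np.array([2.99,2.07,2.58,4.28,2.63,3.12])
PP,_=fit(1,0)
def solve(p,R,q0,w=.3,m=0.0):
    def f(q):
        P,A=fk(q,PP); return np.r_[P-p,w*Ro.from_matrix(A.T@R).as_rotvec()]
    lo,hi=LO+m,HI-m
    return least_squares(f,np.clip(q0,lo+1e-6,hi-1e-6),bounds=(lo,hi))
def tool(yaw,beta,roll=0): # z points along yaw, beta below horizontal; y horizontal at roll 0
    z=np.array([np.cos(yaw)*np.cos(beta),np.sin(yaw)*np.cos(beta),-np.sin(beta)])
    y=np.array([-np.sin(yaw),np.cos(yaw),0]); x=np.cross(y,z)
    return np.c_[x,y,z]@Ro.from_euler('z',roll).as_matrix()
E
cat > t.py <<'E'
from kin import *
from h import c2w,cabframe
a=cabframe()[1]; rng=np.random.default_rng(0)
for dy in (0,-.5,.0+.4):
  for bd in (20,35,50,60):
    S=[]
    p=np.r_[c2w([-.06,0])[0],.145]
    for roll in (0,np.pi):
        R=tool(a+dy,np.radians(bd),roll)
        for k in range(15):
            o=solve(p,R,rng.uniform(LO,HI),m=.03)
            if o.cost<1e-8 and not any(np.allclose(o.x,s,atol=.02) for s in S): S.append(o.x)
    print(dy,bd,[s.round(2).tolist() for s in S])
E
python3 t.py
python3 - <<'E'
from kin import *
q=np.array(D[5][0]);P,R=fk(q,PP)
for w in (.1,.3,.5,1,2):
    o=solve(P+R@[.19,.06,0],R,q,w); P1,R1=fk(o.x,PP)
    o2=solve(P1+R1@[.19,.06,0],R1,o.x,w); P2,R2=fk(o2.x,PP)
    print(w,P1.round(3),R1[:,2].round(3),P2.round(3),R2[:,2].round(3))
E
```

```text
0 20 [[-0.27, 0.57, 1.81, 1.23, 1.41, 2.33], [-0.27, 0.57, 1.81, 1.23, 1.41, -0.81]]
0 35 [[-0.2, 0.43, 1.81, 1.04, 1.25, 2.53], [-0.2, 0.43, 1.81, 1.04, 1.25, -0.61]]
0 50 [[-0.1, 0.35, 1.77, 0.79, 1.14, 2.79], [-0.1, 0.35, 1.77, 0.79, 1.14, -0.35]]
0 60 [[-0.02, 0.33, 1.73, 0.59, 1.1, 2.98], [-0.02, 0.33, 1.73, 0.59, 1.1, -0.16]]
-0.5 20 [[-0.23, 0.38, 2.15, 1.69, 1.06, 2.22], [-0.23, 0.38, 2.15, 1.69, 1.06, -0.92]]
-0.5 35 [[-0.14, 0.23, 2.1, 1.37, 0.83, 2.61], [-0.14, 0.23, 2.1, 1.37, 0.83, -0.53]]
-0.5 50 [[-0.04, 0.18, 1.99, 0.89, 0.75, -0.01]]
-0.5 60 [[0.04, 0.2, 1.89, 0.58, 0.8, -2.83], [0.04, 0.2, 1.89, 0.58, 0.8, 0.32]]
0.4 20 [[-0.21, 0.74, 1.5, 1.0, 1.7, 2.35], [-0.21, 0.74, 1.5, 1.0, 1.7, -0.79]]
0.4 35 [[-0.16, 0.61, 1.54, 0.84, 1.54, 2.44], [-0.16, 0.61, 1.54, 0.84, 1.54, -0.7]]
0.4 50 [[-0.08, 0.5, 1.56, 0.66, 1.4, 2.58], [-0.08, 0.5, 1.56, 0.66, 1.4, -0.57]]
0.4 60 [[-0.01, 0.45, 1.56, 0.52, 1.33, 2.69], [-0.01, 0.45, 1.56, 0.52, 1.33, -0.45]]
0.1 [ 0.914 -0.074  0.374] [ 0.16  -0.013 -0.987] [ 1.092 -0.087  0.4  ] [ 0.664 -0.053 -0.746]
0.3 [ 0.894 -0.072  0.366] [ 0.089 -0.007 -0.996] [ 1.006 -0.08   0.352] [ 0.397 -0.032 -0.917]
0.5 [ 0.883 -0.071  0.361] [ 0.047 -0.004 -0.999] [ 0.952 -0.075  0.325] [ 0.215 -0.017 -0.976]
1 [ 0.874 -0.07   0.358] [ 0.015 -0.001 -1.   ] [ 0.91  -0.072  0.306] [ 0.067 -0.005 -0.998]
2 [ 0.871 -0.07   0.357] [ 0.004 -0.    -1.   ] [ 0.896 -0.071  0.3  ] [ 0.018 -0.002 -1.   ]
```

```bash
cat > g.py <<'E'
from kin import *
import itertools,sys
W=.7; zd=tool(1.437,np.radians(42))[:,2]
dirs=[np.array(d)*.2 for d in itertools.product((-1,0,1),repeat=3) if any(d)]
down=tool(1.437,np.radians(89.9),np.pi)
qg=np.array([1.2,.5,1.2,0,1.4,0.])
res=[]
for az in (.2,.8,1.3,1.7,2.1):
  for r,z in ((.35,.35),(.55,.75),(.7,.7),(.8,.5),(.35,.9)):
    q=solve([r*np.cos(az),r*np.sin(az),z],tool(1.437,1.57,np.pi),np.r_[az-.15,qg[1:]],W).x; seq=[]
    for k in range(4):
        P,R=fk(q,PP); best=None
        for d in dirs:
            if (P+R@d)[2]<.3: continue
            o=solve(P+R@d,R,q,W); P1,R1=fk(o.x,PP); an=np.arccos(np.clip(R1[:,2]@zd,-1,1))
            if P1[2]>.38 and np.hypot(*P1[:2])>.3 and (best is None or an<best[0]): best=(an,o.x,d,P1,R1)
        if best is None: break
        q=best[1]; seq.append((np.round(best[0],2),best[3].round(2).tolist()))
    res.append((seq[-1][0],az,r,z,seq))
res.sort(key=lambda t:t[0])
for t in res[:6]: print(t)
E
time python3 g.py
```

```text
(np.float64(0.36), 1.3, 0.7, 0.7, [(np.float64(0.68), [0.32, 0.64, 0.68]), (np.float64(0.55), [0.41, 0.62, 0.71]), (np.float64(0.43), [0.48, 0.58, 0.76]), (np.float64(0.36), [0.38, 0.59, 0.85])])
(np.float64(0.36), 1.3, 0.8, 0.5, [(np.float64(0.69), [0.35, 0.74, 0.55]), (np.float64(0.55), [0.44, 0.7, 0.61]), (np.float64(0.43), [0.51, 0.65, 0.69]), (np.float64(0.36), [0.41, 0.65, 0.8])])
(np.float64(0.38), 1.7, 0.8, 0.5, [(np.float64(0.69), [-0.21, 0.8, 0.54]), (np.float64(0.55), [-0.3, 0.78, 0.61]), (np.float64(0.45), [-0.36, 0.75, 0.69]), (np.float64(0.38), [-0.25, 0.73, 0.8])])
(np.float64(0.39), 1.7, 0.7, 0.7, [(np.float64(0.68), [-0.2, 0.69, 0.67]), (np.float64(0.55), [-0.28, 0.69, 0.7]), (np.float64(0.45), [-0.34, 0.68, 0.76]), (np.float64(0.39), [-0.24, 0.66, 0.85])])
(np.float64(0.39), 1.7, 0.35, 0.9, [(np.float64(0.7), [-0.05, 0.34, 0.89]), (np.float64(0.61), [-0.05, 0.31, 0.92]), (np.float64(0.51), [-0.18, 0.4, 0.9]), (np.float64(0.39), [-0.27, 0.45, 0.89])])
(np.float64(0.4), 1.3, 0.55, 0.75, [(np.float64(0.72), [0.29, 0.55, 0.74]), (np.float64(0.59), [0.4, 0.55, 0.74]), (np.float64(0.48), [0.47, 0.54, 0.78]), (np.float64(0.4), [0.37, 0.55, 0.85])])
real	0m38.295s
user	0m38.696s
sys	0m0.069s
```

```bash
python3 -c "
from h import *
show(); to([[.80,-.063,.48],[.74,.0,.50]])"
python3 -m handwheel '[[[0.02,0,-0.3,0],[0.04,0,-0.6,-0.2],[0.05,0,-0.85,-0.4],[-0.1,-0.2,-0.95,-0.6],[-0.2,-0.35,-0.95,-0.803],[-0.2,-0.35,-0.95,-0.803],[-0.2,-0.35,-0.95,-0.803]]]'
python3 -c "
from h import *
show(); to([[.6,.15,.58],[.19,.67,.7]])"
```

```text
t 8.45 p [ 0.8021 -0.0632  0.3062] x [0.97  0.231 0.074] y [ 0.23  -0.973  0.023] z [ 0.077 -0.005 -0.997] q [-0.23   0.616  0.896  0.013  1.554  1.108] F [ 0.7 -0.1  0.6] op 0.525 g 0.0
share [[0.054, 0.016, -0.867], [-0.157, -0.357, -0.992]]
time_s: 9.32
eef_pos: [0.7354, -0.0035, 0.4949]
eef_rot: [0.03, 0.775, 0.63, 0.031]
wrist_force: [0.1, -0.4, -0.3]
opening: 0.532
grasp_force: 0.0
t 9.32 p [ 0.7354 -0.0035  0.4949] x [0.204 0.979 0.011] y [ 0.975 -0.204  0.086] z [ 0.086 -0.007 -0.996] q [-0.169  0.438  0.786  0.008  1.831  0.039] F [ 0.1 -0.4 -0.3] op 0.532 g 0.0
share [[0.618, -0.781, -0.488], [2.751, -3.259, -1.28]]
```

```bash

python3 -m handwheel '[[[0.2,-0.26,-0.16,0],[0.4,-0.52,-0.32,0],[0.62,-0.78,-0.49,0],[0.62,-0.78,-0.49,0],[0.62,-0.78,-0.49,0]]]'
for i in 1 2 3; do python3 -m handwheel '[[[0.24,-0.28,-0.09,0],[0.48,-0.56,-0.18,0],[0.71,-0.83,-0.26,0],[0.71,-0.83,-0.26,0]]]' | head -2; done
python3 -c "
from h import *
show()"
```

```text
time_s: 9.95
eef_pos: [0.6004, 0.1526, 0.5834]
eef_rot: [0.031, 0.776, 0.629, 0.033]
wrist_force: [0.8, -0.4, -0.7]
opening: 0.529
grasp_force: 0.0
time_s: 10.45
eef_pos: [0.4649, 0.326, 0.6193]
time_s: 10.95
eef_pos: [0.3289, 0.5007, 0.6581]
time_s: 11.45
eef_pos: [0.1872, 0.6513, 0.6664]
t 11.45 p [0.1872 0.6513 0.6664] x [0.208 0.978 0.025] y [ 0.974 -0.209  0.084] z [ 0.088  0.007 -0.996] q [ 1.152  0.528  0.302 -0.101  2.267  1.296] F [-0.3 -0.3 -1.2] op 0.523 g 0.0
```

```bash
cat > g.py <<'E'
from kin import *
from h import st,show
import itertools,sys
W=.7; bd=float(sys.argv[1]); N=int(sys.argv[2]); zd=tool(1.437,np.radians(bd))[:,2]
show()
dirs=[np.array(d)*.2 for d in itertools.product((-1,0,1),repeat=3) if any(d)]
q=np.array(st()[0]["q"])
for k in range(N):
    P,R=fk(q,PP); best=None
    for d in dirs:
        o=solve(P+R@d,R,q,W); P1,R1=fk(o.x,PP); an=np.arccos(np.clip(R1[:,2]@zd,-1,1))
        if P1[2]>.45 and (best is None or an<best[0]): best=(an,o.x,d,P1,R1)
    q=best[1]; print(best[0].round(3),(best[2]/.2),best[3].round(2),best[4][:,2].round(2),q.round(2))
E
python3 g.py 42 3
```

```text
t 11.45 p [0.1872 0.6513 0.6664] x [0.208 0.978 0.025] y [ 0.974 -0.209  0.084] z [ 0.088  0.007 -0.996] q [ 1.152  0.528  0.302 -0.101  2.267  1.296] F [-0.3 -0.3 -1.2] op 0.523 g 0.0
0.693 [ 1. -1. -1.] [0.02 0.71 0.67] [ 0.1   0.14 -0.99] [ 1.41  0.52  0.3  -0.09  2.17  1.56]
0.544 [ 1. -1. -1.] [-0.11  0.73  0.69] [ 0.08  0.28 -0.96] [ 1.6   0.51  0.3  -0.1   2.05  1.74]
0.391 [ 1. -1. -1.] [-0.22  0.72  0.73] [ 0.04  0.43 -0.9 ] [ 1.76  0.48  0.3  -0.13  1.93  1.87]
```

```bash

python3 -m handwheel '[[[1,-1,-1,0],[1,-1,-1,0],[1,-1,-1,0],[1,-1,-1,0]]]' | head -3
python3 -m handwheel '[[[1,-0.5,-1,0],[1,-0.5,-1,0],[1,-0.5,-1,0]]]' | head -3
python3 g.py 42 3
```

```text
time_s: 11.95
eef_pos: [0.0753, 0.6791, 0.6709]
eef_rot: [0.011, 0.777, 0.628, 0.053]
time_s: 12.32
eef_pos: [0.034, 0.6874, 0.6779]
eef_rot: [-0.004, 0.775, 0.628, 0.068]
t 12.32 p [0.034  0.6874 0.6779] x [0.202 0.973 0.11 ] y [ 0.974 -0.211  0.08 ] z [ 0.101  0.091 -0.991] q [ 1.387  0.515  0.298 -0.103  2.217  1.529] F [-0.1  0.8 -0. ] op 0.528 g 0.0
0.593 [ 1. -1. -1.] [-0.1   0.72  0.69] [ 0.09  0.23 -0.97] [ 1.59  0.51  0.3  -0.1   2.09  1.73]
0.439 [ 1. -1. -1.] [-0.21  0.72  0.72] [ 0.05  0.39 -0.92] [ 1.74  0.49  0.3  -0.12  1.97  1.86]
0.297 [ 1. -1. -1.] [-0.29  0.7   0.77] [-0.01  0.53 -0.85] [ 1.87  0.44  0.3  -0.16  1.86  1.96]
```

```bash

python3 -m handwheel '[[[1,0,-1,0]]]' | head -3
python3 -m handwheel '[[[1,0,-1,0]]]' | head -3
python3 -c "
from h import *
show()"
python3 -m handwheel '[[[1,0,-1,0],[1,0,-1,0],[1,0,-1,0],[1,0,-1,0],[1,0,-1,0],[1,0,-1,0],[1,0,-1,0],[1,0,-1,0]]]' | head -3
python3 g.py 42 1
```

```text
time_s: 12.45
eef_pos: [0.0381, 0.6904, 0.686]
eef_rot: [-0.016, 0.773, 0.629, 0.079]
time_s: 12.58
eef_pos: [0.0431, 0.6911, 0.6984]
eef_rot: [-0.029, 0.772, 0.628, 0.093]
t 12.57 p [0.0431 0.6911 0.6984] x [0.195 0.964 0.18 ] y [ 0.975 -0.21   0.072] z [ 0.108  0.161 -0.981] q [ 1.371  0.488  0.299 -0.089  2.172  1.52 ] F [-0.  -0.2  0.8] op 0.531 g 0.0
time_s: 13.58
eef_pos: [0.0534, 0.6783, 0.7227]
eef_rot: [-0.042, 0.77, 0.627, 0.107]
t 13.57 p [0.0534 0.6783 0.7227] x [0.19  0.957 0.218] y [ 0.975 -0.209  0.069] z [ 0.112  0.2   -0.973] q [ 1.348  0.452  0.299 -0.078  2.167  1.5  ] F [ 0.1  0.  -0.4] op 0.526 g 0.0
0.481 [ 1. -1. -1.] [-0.09  0.7   0.74] [ 0.1   0.34 -0.93] [ 1.58  0.44  0.3  -0.11  2.05  1.7 ]
```

```bash

for i in 1 2 3 4 5 6; do python3 -m handwheel '[[[1,-0.2,-1,0]]]' | sed -n 2p; done
python3 g.py 42 1
```

```text
eef_pos: [0.048, 0.6802, 0.7324]
eef_pos: [0.0415, 0.6795, 0.7466]
eef_pos: [0.0356, 0.678, 0.7602]
eef_pos: [0.0299, 0.6759, 0.7738]
eef_pos: [0.0244, 0.6729, 0.7879]
eef_pos: [0.019, 0.6687, 0.8027]
t 14.32 p [0.019  0.6687 0.8027] x [0.163 0.89  0.426] y [ 0.978 -0.202  0.048] z [ 0.129  0.409 -0.903] q [ 1.39   0.35   0.299 -0.06   2.052  1.544] F [ 0.7  0.5 -0.1] op 0.528 g 0.0
0.254 [ 1. -1. -1.] [-0.12  0.67  0.84] [ 0.11  0.54 -0.83] [ 1.65  0.32  0.3  -0.17  1.95  1.73]
```

```bash

for i in 1 2 3 4 5 6 7 8; do python3 -m handwheel '[[[1,-0.3,-1,0]]]' | sed -n 2p; done
python3 g.py 38 1
```

```text
eef_pos: [0.0096, 0.6641, 0.8176]
eef_pos: [0.0, 0.6585, 0.8329]
eef_pos: [-0.0092, 0.6516, 0.8487]
eef_pos: [-0.018, 0.6436, 0.865]
eef_pos: [-0.0266, 0.6345, 0.8815]
eef_pos: [-0.035, 0.6242, 0.8982]
eef_pos: [-0.0432, 0.6129, 0.9151]
eef_pos: [-0.0512, 0.6006, 0.9319]
t 15.32 p [-0.0512  0.6006  0.9319] x [0.125 0.732 0.669] y [ 0.984 -0.178  0.011] z [ 0.127  0.657 -0.743] q [ 1.502  0.177  0.299 -0.087  1.935  1.614] F [ 0.8 -0.6  0.1] op 0.526 g 0.0
0.026 [ 1. -1. -1.] [-0.19  0.56  0.97] [ 0.09  0.77 -0.63] [ 1.86  0.16  0.3  -0.32  1.83  1.78]
```

```bash

for i in 1 2 3; do python3 -m handwheel '[[[1,-0.3,-1,0]]]' | sed -n 2p; done
cat > plan.py <<'E'
from kin import *
from h import *
import sys
def plan(targets,n=8,extra=0):
    o,p,R=st(); q=np.array(o["q"])
    for t in targets:
        t=np.array(t)
        for s in np.linspace(0,1,n+1)[1:]:
            r=solve(p+(t-p)*s,R,q,.7); q=r.x
            if r.cost>1e-6: print("FAIL",s,(p+(t-p)*s).round(3),r.cost)
        m=np.minimum(q-LO,HI-q).min(); print(t.round(3),"share",((t-p)@R/.2).round(3),"q",q.round(2),"margin",m.round(2)); p=t
E
python3 - <<'E'
from plan import *
show()
pre=np.r_[c2w([-.35,0])[0],.30]
plan([[-.03,.55,.75],[.25,.35,.65],[.45,.0,.55],pre,np.r_[c2w([-.06,0])[0],.15],pre,[.4,-.3,.5],[.45,-.4,.12]])
E
```

```text
eef_pos: [-0.059, 0.5871, 0.9488]
eef_pos: [-0.0666, 0.5726, 0.9657]
eef_pos: [-0.074, 0.557, 0.9823]
t 15.7 p [-0.074   0.557   0.9823] x [0.112 0.656 0.747] y [ 0.987 -0.163 -0.004] z [ 0.119  0.737 -0.665] q [ 1.55   0.104  0.299 -0.11   1.899  1.634] F [-0.3 -0.3 -1. ] op 0.531 g 0.0
[-0.03  0.55  0.75] share [-0.866  0.227  0.773] q [ 1.41 -0.38  1.32  0.    1.36  1.58] margin 0.51
[0.25 0.35 0.65] share [-0.873  1.546 -0.237] q [ 0.01 -0.66  1.68  0.86  1.82  0.53] margin 0.23
[0.45 0.   0.55] share [-1.41   1.274 -0.838] q [-0.76 -0.15  1.53  0.82  2.14 -0.28] margin 0.49
[ 0.54  -0.024  0.3  ] share [-0.96   0.468  0.799] q [-0.68  0.2   1.68  0.72  1.72 -0.57] margin 0.9
[0.578 0.264 0.15 ] share [ 0.404 -0.042  1.581] q [-0.16  0.37  1.82  0.94  1.18 -0.48] margin 0.76
[ 0.54  -0.024  0.3  ] share [-0.404  0.042 -1.581] q [-0.68  0.2   1.68  0.72  1.72 -0.57] margin 0.9
[ 0.4 -0.3  0.5] share [-0.238 -0.469 -1.768] q [-1.16  0.26  1.21  0.6   2.34 -0.72] margin 0.29
[ 0.45 -0.4   0.12] share [-1.719  0.336  0.925] q [-1.15  0.8   1.21  0.44  1.86 -1.02] margin 0.77
```

```bash

python3 -m handwheel '[[[-0.28,0.07,0.25,0],[-0.56,0.15,0.5,0],[-0.866,0.227,0.773,0],[-0.866,0.227,0.773,0],[-0.866,0.227,0.773,0]]]' 30 | sed -n 1,3p
for i in 1 2; do python3 -m handwheel '[[[-0.15,0.26,-0.04,0],[-0.3,0.52,-0.08,0],[-0.437,0.773,-0.118,0],[-0.437,0.773,-0.118,0],[-0.437,0.773,-0.118,0],[-0.437,0.773,-0.118,0]]]' | sed -n 1,3p;done
python3 - <<'E'
from plan import *
show()
pre=np.r_[c2w([-.35,0])[0],.30]
plan([[.45,.0,.55],pre])
E
```

```text
time_s: 16.32
eef_pos: [-0.0293, 0.5499, 0.7407]
eef_rot: [-0.262, 0.699, 0.591, 0.307]
time_s: 17.08
eef_pos: [0.1094, 0.4504, 0.6996]
eef_rot: [-0.265, 0.696, 0.59, 0.311]
time_s: 17.82
eef_pos: [0.2486, 0.3514, 0.6499]
eef_rot: [-0.265, 0.696, 0.591, 0.31]
t 17.82 p [0.2486 0.3514 0.6499] x [0.108 0.658 0.745] y [ 0.987 -0.16  -0.002] z [ 0.118  0.736 -0.667] q [ 0.023 -0.659  1.677  0.854  1.809  0.536] F [ 0.6 -0.8 -0.4] op 0.356 g 0.0
[0.45 0.   0.55] share [-1.419  1.276 -0.841] q [-0.76 -0.15  1.53  0.81  2.14 -0.28] margin 0.49
[ 0.54  -0.024  0.3  ] share [-0.96   0.466  0.8  ] q [-0.68  0.2   1.68  0.71  1.72 -0.58] margin 0.9
```

```bash

for i in 1 2; do python3 -m handwheel '[[[-0.24,0.21,-0.14,0],[-0.48,0.42,-0.28,0],[-0.71,0.638,-0.42,0],[-0.71,0.638,-0.42,0],[-0.71,0.638,-0.42,0]]]' | sed -n 1,3p;done
python3 -m handwheel '[[[-0.24,0.12,0.2,0],[-0.48,0.23,0.4,0],[-0.72,0.35,0.6,0],[-0.96,0.466,0.8,0],[-0.96,0.466,0.8,0],[-0.96,0.466,0.8,0]]]' | sed -n 1,3p
python3 - <<'E'
from plan import *
show()
c=grab("wrist"); cv2.imwrite("pics/w2.png",c["color"][:,:,::-1])
pr=np.r_[c2w([-.0707,-.0707])[0],.101]; pl=np.r_[c2w([-.0707,.0707])[0],.101]; v=np.r_[c2w([0,-.058])[0],.166]
print(proj(c,[pr,pl,v]).round(0))
E
```

```text
time_s: 18.45
eef_pos: [0.3503, 0.1747, 0.5987]
eef_rot: [-0.266, 0.697, 0.59, 0.31]
time_s: 19.08
eef_pos: [0.4506, -0.0005, 0.5487]
eef_rot: [-0.266, 0.696, 0.591, 0.31]
time_s: 19.82
eef_pos: [0.5399, -0.0243, 0.2999]
eef_rot: [-0.265, 0.696, 0.591, 0.31]
t 19.82 p [ 0.5399 -0.0243  0.2999] x [0.11  0.658 0.745] y [ 0.987 -0.161 -0.003] z [ 0.118  0.736 -0.667] q [-0.677  0.196  1.679  0.714  1.723 -0.572] F [-0.1 -0.1  0.4] op 0.349 g 0.0
[[375. 152.]
 [258. 155.]
 [364.  69.]]
```

View pics/w2.png

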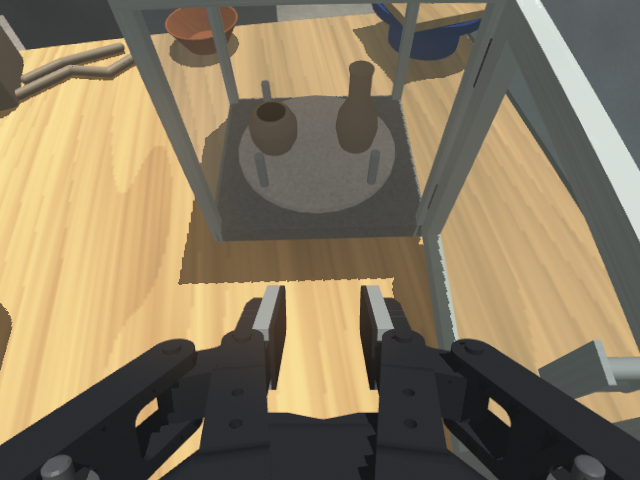

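The wrist view shows the peg tops at (375,152) and (258,155) and the vase lip at (361,67), all within 3 px of prediction. The open door is at the right. Approaching the front-right peg.

```bash

python3 - <<'E'
from plan import *
o,p,R=st(); z=R[:,2]
pr=np.r_[c2w([-.0707,-.0707])[0],.086]; g=pr+.011*z
print(pr); plan([g-.12*z,g])
q=np.array(o["q"]); 
for ph in np.radians([225,200,180,160,135]):
    t=np.r_[c2w([.1*np.cos(ph),.1*np.sin(ph)])[0],.086]+.011*z; r=solve(t,R,q,.7); q=r.x
    A=(Ro.from_euler('z',q[0])*Ro.from_euler('y',q[1]+q[2])*Ro.from_euler('z',q[3])).apply([0,1,0]); W=t-.3135*z
    print(q.round(2),r.cost,"wrist",W.round(3),"q5axis",A.round(2))
print("door dir",(door(1.55)),c2w([-.137-.276,-.138]))
E
```

```text
[0.64714955 0.24394272 0.086     ]
[0.634 0.164 0.159] share [0.143 0.311 1.225] q [-0.31  0.46  1.66  0.87  1.31 -0.51] margin 0.92
[0.648 0.252 0.079] share [-0.   0.   0.6] q [-0.16  0.61  1.63  0.96  1.14 -0.53] margin 0.95
[-0.16  0.61  1.63  0.96  1.14 -0.53] 3.1146942286426467e-19 wrist [0.611 0.022 0.288] q5axis [0.59 0.49 0.64]
[-0.2   0.55  1.74  0.96  1.14 -0.59] 5.124211050623296e-31 wrist [0.572 0.003 0.288] q5axis [0.64 0.46 0.62]
[-0.22  0.49  1.83  0.96  1.13 -0.63] 1.0378349178136553e-30 wrist [0.537 0.002 0.288] q5axis [0.67 0.44 0.6 ]
[-0.21  0.44  1.92  0.98  1.11 -0.66] 5.22416481811825e-30 wrist [0.504 0.013 0.288] q5axis [0.69 0.42 0.59]
[-0.17  0.39  1.99  1.02  1.07 -0.67] 1.4549806297482686e-29 wrist [0.471 0.04  0.288] q5axis [0.7  0.42 0.58]
door dir [ 0.72195029 -0.06101412] [[ 0.66842767 -0.10426098]]
```

```bash

python3 -m handwheel '[[[0.05,0.11,0.2,0],[0.1,0.22,0.4,0],[0.143,0.311,0.625,0],[0.143,0.311,0.625,0]]]' 34| sed -n 1,4p
python3 -m handwheel '[[[0,0,0.2,0],[0,0,0.4,0],[0,0,0.6,0],[0,0,0.6,0],[0,0,0.6,0]]]' | sed -n 1,4p
python3 - <<'E'
from plan import *
show(); o,p,R=st(); z=R[:,2]
pr=np.r_[c2w([-.0707,-.0707])[0],.086]; g=pr+.011*z
plan([g]); c=grab("top"); cv2.imwrite("pics/top2.png",c["color"][60:420,20:500,::-1])
c=grab("wrist"); print(proj(c,[pr+[0,0,.015]])); cv2.imwrite("pics/w3.png",c["color"][:,:,::-1])
E
```

```text
time_s: 20.38
eef_pos: [0.6196, 0.0775, 0.2379]
eef_rot: [-0.265, 0.695, 0.592, 0.31]
wrist_force: [0.2, 0.9, 1.0]
time_s: 21.0
eef_pos: [0.6349, 0.162, 0.1589]
eef_rot: [-0.264, 0.696, 0.59, 0.311]
wrist_force: [1.0, -0.4, 0.0]
t 21.0 p [0.6349 0.162  0.1589] x [0.109 0.658 0.745] y [ 0.986 -0.164  0.001] z [ 0.123  0.735 -0.667] q [-0.308  0.457  1.659  0.867  1.312 -0.506] F [ 1.  -0.4  0. ] op 0.398 g 0.0
[0.648 0.252 0.079] share [ 0.005 -0.007  0.607] q [-0.16  0.61  1.64  0.96  1.14 -0.53] margin 0.94
[[320.88154591 221.77265233]]
```

View pics/w3.png

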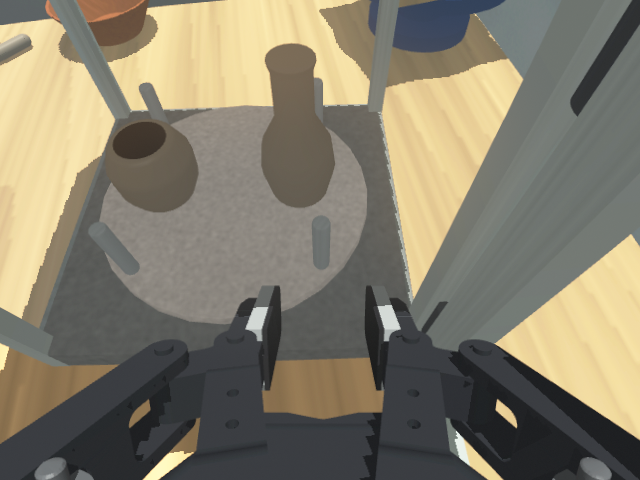

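Peg top is at (321,221), as predicted. The right-hand post looks close to the gripper's knuckles, so I'll measure their width from the range image.

```bash

python3 - <<'E'
from plan import *
c=load("wrist"); o,p,R=st(); X=(cloud(c)-p)@R
m=(c["range_z"]>0)&(c["range_z"]<.22)&(c["color"].max(2)<95)&(X[:,:,2]<.02)
for z0 in np.arange(-.13,.02,.015):
    k=m&(abs(X[:,:,2]-z0)<.0075)
    if k.sum()>20: print(z0.round(3),k.sum(),np.percentile(X[:,:,1][k],[1,99]).round(3),np.percentile(X[:,:,0][k],[1,99]).round(3))
a=cabframe()[1]
fr=np.r_[c2w([-.13,-.126])[0],.15]; print("post rel tool at goal", ((fr-(p+.6*.2*R[:,2]))@R).round(3))
E
```

```text
-0.085 14417 [-0.06   0.057] [0.009 0.021]
-0.07 24943 [-0.06   0.058] [-0.008  0.018]
-0.055 16144 [-0.054  0.06 ] [-0.011  0.093]
-0.04 7461 [-0.049  0.061] [-0.01   0.087]
-0.025 1940 [-0.03   0.029] [-0.01   0.012]
-0.01 1371 [-0.031  0.03 ] [-0.01   0.012]
0.005 397 [-0.029  0.028] [-0.01   0.012]
post rel tool at goal [ 0.011  0.056 -0.095]
```

```bash

python3 -m handwheel '[[[0,-0.055,0,0],[0,-0.055,0.15,0],[0.005,-0.055,0.3,0],[0.005,-0.055,0.4,0],[0.005,-0.055,0.5,0],[0.005,-0.055,0.6,0],[0.005,-0.055,0.6,0],[0.005,-0.055,0.6,0]]]' 38
python3 -m handwheel '[[[0,0,0,0],[0,0,0,0],[0,0,0,0],[0,0,0,0],[0,0,0,0]]]' 0
python3 - <<'E'
from plan import *
show(); o,p,R=st(); a=cabframe()[1]
g=p-.011*R[:,2]; og,_=cabframe(); d=(g[:2]-og); print("peg ang",np.degrees(np.arctan2(d[1],d[0])-a)%360,np.linalg.norm(d),g[2])
c=grab("wrist"); cv2.imwrite("pics/w4.png",c["color"][:,:,::-1])
E
```

```text
time_s: 22.1
eef_pos: [0.6374, 0.2536, 0.0771]
eef_rot: [-0.265, 0.697, 0.59, 0.31]
wrist_force: [0.4, -0.2, -0.2]
opening: 0.439
grasp_force: 0.0
time_s: 22.72
eef_pos: [0.6408, 0.2509, 0.0786]
eef_rot: [-0.262, 0.698, 0.589, 0.312]
wrist_force: [5.8, -7.2, 0.6]
opening: 0.124
grasp_force: 58.4
t 22.73 p [0.6408 0.2509 0.0786] x [0.111 0.659 0.744] y [ 0.986 -0.169  0.003] z [ 0.127  0.733 -0.668] q [-0.159  0.592  1.661  0.967  1.128 -0.541] F [ 5.8 -7.2  0.6] op 0.124 g 58.4
peg ang 220.9364904898599 0.09637059817318047 0.08595179815459572
```

View pics/w4.png

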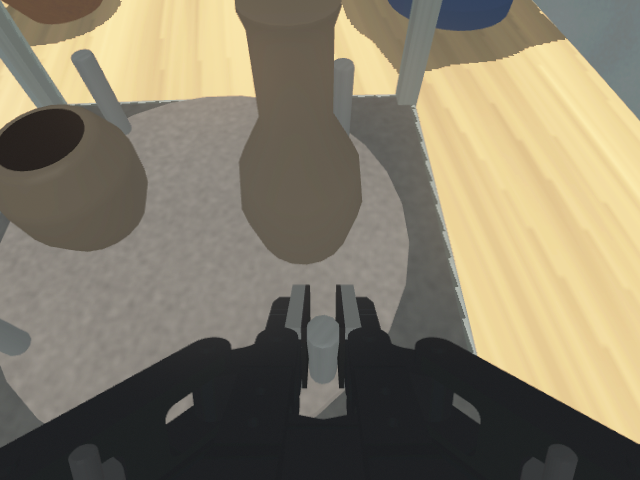

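The peg is pinched between the fingers at (322,345), with the vase standing behind it. Now the arc.

```bash

python3 - <<'E'
from plan import *
o,p,R=st(); c0=np.array([.6374,.2536,.0771])
for d in (216,210,204,198,192,186,180,174,168,162,156,150,146):
    f=np.radians(d); t=np.r_[c2w([.1*np.cos(f),.1*np.sin(f)])[0],.086]+.011*R[:,2]; print(d,((t-c0)@R/.2).round(3))
E
```

```text
216 [-0.029 -0.001 -0.044]
210 [-0.049 -0.044 -0.066]
204 [-0.066 -0.09  -0.085]
198 [-0.079 -0.138 -0.1  ]
192 [-0.089 -0.188 -0.112]
186 [-0.096 -0.239 -0.12 ]
180 [-0.099 -0.292 -0.123]
174 [-0.098 -0.344 -0.123]
168 [-0.094 -0.396 -0.118]
162 [-0.086 -0.447 -0.109]
156 [-0.075 -0.496 -0.097]
150 [-0.06  -0.544 -0.08 ]
146 [-0.048 -0.574 -0.068]
```

```bash

python3 -m handwheel '[[[-0.029,-0.001,-0.044,0],[-0.049,-0.044,-0.066,0],[-0.066,-0.09,-0.085,0],[-0.079,-0.138,-0.1,0],[-0.089,-0.188,-0.112,0],[-0.096,-0.239,-0.12,0],[-0.099,-0.292,-0.123,0]]]'
python3 -m handwheel '[[[0.001,-0.052,0,0],[0.005,-0.104,0.005,0],[0.013,-0.155,0.014,0],[0.024,-0.204,0.026,0],[0.039,-0.252,0.043,0],[0.051,-0.282,0.055,0],[0.051,-0.282,0.055,0]]]'
python3 - <<'E'
from plan import *
show(); o,p,R=st(); a=cabframe()[1]
g=p-.011*R[:,2]; og,_=cabframe(); d=(g[:2]-og); print("peg ang",np.degrees(np.arctan2(d[1],d[0])-a)%360,np.linalg.norm(d),g[2])
c=grab("wrist"); cv2.imwrite("pics/w5.png",c["color"][:,:,::-1])
E
```

```text
time_s: 23.65
eef_pos: [0.5733, 0.2337, 0.0787]
eef_rot: [-0.266, 0.697, 0.59, 0.31]
wrist_force: [5.3, 18.3, -8.9]
opening: 0.117
grasp_force: 58.2
time_s: 24.52
eef_pos: [0.5206, 0.2558, 0.0786]
eef_rot: [-0.265, 0.697, 0.59, 0.309]
wrist_force: [-1.1, -4.2, -7.5]
opening: 0.118
grasp_force: 58.9
t 24.52 p [0.5206 0.2558 0.0786] x [0.112 0.659 0.744] y [ 0.987 -0.164 -0.004] z [ 0.119  0.734 -0.668] q [-0.189  0.407  1.965  0.998  1.086 -0.662] F [-1.1 -4.2 -7.5] op 0.118 g 58.9
peg ang 146.06452519414134 0.10119876888254446 0.08598079283333492
```

View pics/w5.png

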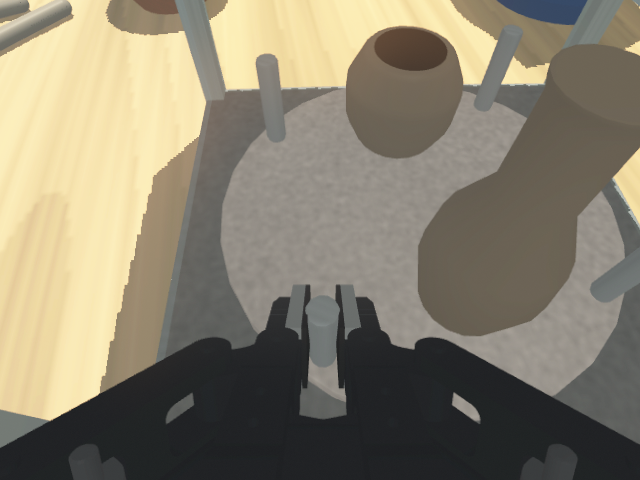

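```bash

python3 -m handwheel '[[[0,-0.02,0,0],[0,-0.04,0,0],[0,-0.05,0,0],[0,-0.05,0,0]]]' 26
python3 -m handwheel '[[[0,-0.01,-0.15,0],[0,-0.01,-0.3,0],[0,-0.01,-0.5,0],[0,-0.01,-0.75,0],[0,-0.01,-0.75,0],[0,-0.01,-0.75,0]]]'
python3 - <<'E'
from plan import *
show()
c=grab("wrist"); cv2.imwrite("pics/w6.png",c["color"][:,:,::-1])
f=np.radians(135)
print(proj(c,[np.r_[c2w([.1*np.cos(f),.1*np.sin(f)])[0],.101],np.r_[c2w([-.058,0])[0],.166]]))
E
```

```text
time_s: 25.08
eef_pos: [0.5193, 0.2557, 0.082]
eef_rot: [-0.259, 0.698, 0.589, 0.315]
wrist_force: [23.0, 2.2, -10.0]
opening: 0.306
grasp_force: 0.2
time_s: 25.82
eef_pos: [0.4914, 0.1483, 0.1797]
eef_rot: [-0.265, 0.697, 0.59, 0.311]
wrist_force: [0.3, 0.7, -0.1]
opening: 0.304
grasp_force: 0.0
t 25.82 p [0.4914 0.1483 0.1797] x [0.111 0.657 0.746] y [ 0.987 -0.163 -0.003] z [ 0.12   0.736 -0.666] q [-0.434  0.156  2.01   0.824  1.361 -0.614] F [ 0.3  0.7 -0.1] op 0.304 g 0.0
[[319.10987336 201.1648612 ]
 [435.42245778 115.32569373]]
```

View pics/w6.png

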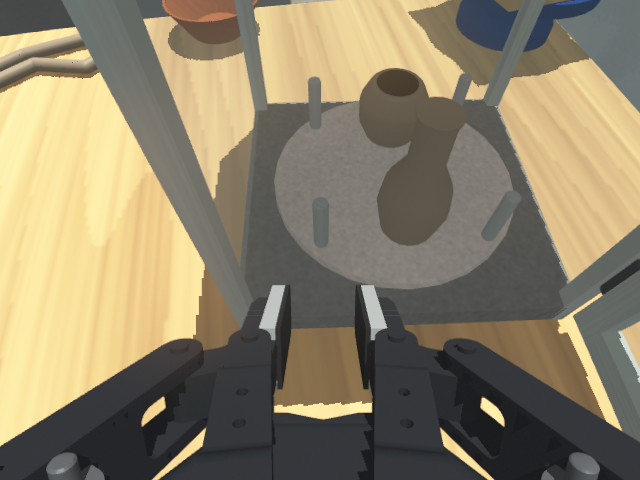

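Tenth and last view: the peg is at (320,203), against (319,201) predicted for the click, so the carousel has clicked home. The vase stands upright in front with its lip at about (441,113). From here I'll use numbers only.

```bash
cat > vase.py <<'E'
from plan import *
def vase_axis(c,zlo,zhi,near,rad=.05):
    X=cloud(c).reshape(-1,3); ok=(c["range_z"].ravel()>0)&(X[:,2]>zlo)&(X[:,2]<zhi)&(np.hypot(*(X[:,:2]-near).T)<rad)
    X=X[ok]; f=least_squares(lambda v:np.hypot(X[:,0]-v[0],X[:,1]-v[1])-v[2],[*near,.014],loss='soft_l1',f_scale=.002); return f.x,len(X)
E
python3 - <<'E'
from vase import *
c=load("wrist"); o,p,R=st(); z=R[:,2]; n=c2w([-.058,0])[0]
print("expected",n,"lip ray",onz(c,[(441,113)],.166)); 
print(vase_axis(c,.126,.155,n),vase_axis(c,.06,.09,n))
og,a=cabframe()
E
```

```text
expected [0.57876031 0.26591298] lip ray [[0.58278057 0.26738951 0.166     ]]
(array([0.58295644, 0.26785628, 0.01328786]), 1385) (array([0.58338578, 0.26869985, 0.02796007]), 1399)
```

```bash

python3 - <<'E'
from plan import *
o,p,R=st(); z=R[:,2]; G=np.array([.583,.268,.139])+.013*z
plan([G-.14*z,G])
E
```

```text
[0.568 0.175 0.224] share [ 0.294  0.358 -0.008] q [-0.33  0.23  1.81  0.85  1.38 -0.46] margin 0.77
[0.585 0.278 0.13 ] share [-0.   0.   0.7] q [-0.13  0.42  1.8   0.96  1.14 -0.49] margin 0.78
```

```bash

python3 -m handwheel '[[[0.1,0.12,-0.05,0],[0.2,0.24,-0.05,0],[0.294,0.358,-0.008,0],[0.294,0.358,-0.008,0],[0.294,0.358,-0.008,0]]]' 56
python3 - <<'E'
from vase import *
c=grab("wrist"); o,p,R=st(); z=R[:,2]; n=np.array([.583,.268])
v,k=vase_axis(c,.126,.155,n); print(v,k,vase_axis(c,.06,.09,n)); show()
plan([np.r_[v[:2],.139]+.013*z])
E
```

```text
time_s: 26.5
eef_pos: [0.567, 0.1747, 0.2226]
eef_rot: [-0.267, 0.697, 0.59, 0.309]
wrist_force: [-0.7, -0.2, 0.2]
opening: 0.657
grasp_force: 0.0
[0.58312534 0.26833552 0.01362695] 849 (array([0.5831573 , 0.2683229 , 0.02773568]), 832)
t 26.55 p [0.5671 0.1743 0.2226] x [0.113 0.657 0.745] y [ 0.987 -0.162 -0.007] z [ 0.117  0.736 -0.667] q [-0.325  0.232  1.81   0.846  1.377 -0.453] F [-1.  -0.1 -0.2] op 0.66 g 0.0
[0.585 0.278 0.13 ] share [0.006 0.006 0.699] q [-0.13  0.42  1.8   0.96  1.14 -0.49] margin 0.78
```

```bash

python3 -m handwheel '[[[0.006,0.006,0.15,0],[0.006,0.006,0.3,0],[0.006,0.006,0.45,0],[0.006,0.006,0.58,0],[0.006,0.006,0.65,0],[0.006,0.006,0.695,0],[0.006,0.006,0.695,0],[0.006,0.006,0.695,0]]]'
python3 -m handwheel '[[[0,0,0,0],[0,0,0,0],[0,0,0,0],[0,0,0,0],[0,0,0,0]]]' 0
python3 -c "
from h import *
show()"
```

```text
time_s: 27.55
eef_pos: [0.5869, 0.2759, 0.1327]
eef_rot: [-0.265, 0.697, 0.59, 0.31]
wrist_force: [0.2, 0.6, 0.4]
opening: 0.653
grasp_force: 0.0
time_s: 28.18
eef_pos: [0.5869, 0.2764, 0.1326]
eef_rot: [-0.265, 0.697, 0.59, 0.311]
wrist_force: [-0.8, -1.7, 4.0]
opening: 0.308
grasp_force: 58.4
t 28.18 p [0.5869 0.2764 0.1326] x [0.111 0.658 0.745] y [ 0.986 -0.164 -0.003] z [ 0.12   0.735 -0.667] q [-0.129  0.413  1.794  0.96   1.141 -0.483] F [-0.8 -1.7  4. ] op 0.308 g 58.4
```

```bash

python3 -m handwheel '[[[0.02,0,-0.018,0],[0.04,0,-0.036,0],[0.0745,0,-0.067,0],[0.0745,0,-0.067,0],[0.0745,0,-0.067,0]]]'
python3 -m handwheel '[[[-0.08,0.005,-0.09,0],[-0.2,0.01,-0.22,0],[-0.34,0.015,-0.38,0],[-0.5,0.02,-0.55,0],[-0.66,0.03,-0.74,0],[-0.8,0.037,-0.89,0],[-0.834,0.039,-0.93,0],[-0.834,0.039,-0.93,0],[-0.834,0.039,-0.93,0]]]'
python3 - <<'E'
from plan import *
show()
c=load("top")
# board frame from corners
g=onz(c,[(426,195),(488,183),(450,309),(512,293)],.018)[:,:2]; m=g.mean(0); x=(g[0]+g[1]-g[2]-g[3]); x/=np.linalg.norm(x)
print("board x",x,"free spot",m-.07*x, "bowl in board",(np.array([.605,-.362])-m)@x)
E
```

```text
time_s: 28.8
eef_pos: [0.5864, 0.2764, 0.1521]
eef_rot: [-0.265, 0.697, 0.59, 0.31]
wrist_force: [-0.3, 0.2, -3.1]
opening: 0.302
grasp_force: 59.0
time_s: 29.92
eef_pos: [0.553, 0.0299, 0.1518]
eef_rot: [-0.266, 0.696, 0.59, 0.31]
wrist_force: [-0.6, 0.1, -3.2]
opening: 0.305
grasp_force: 59.3
t 29.93 p [0.553  0.0299 0.1518] x [0.111 0.657 0.745] y [ 0.987 -0.162 -0.004] z [ 0.118  0.736 -0.667] q [-0.582  0.383  1.787  0.754  1.447 -0.704] F [-0.6  0.1 -3.2] op 0.305 g 59.3
board x [0.98371841 0.17971669] free spot [ 0.46751845 -0.3856689 ] bowl in board 0.06949682518390002
```

```bash

python3 - <<'E'
from plan import *
plan([[.54,-.06,.34],[.464,-.379,.32],[.464,-.379,.125],[.464,-.379,.106]])
E
```

```text
[ 0.54 -0.06  0.34] share [ 0.398  0.005 -0.966] q [-0.73  0.2   1.6   0.7   1.82 -0.55] margin 0.81
[ 0.464 -0.379  0.32 ] share [-1.165 -0.116 -1.152] q [-1.12  0.57  1.14  0.52  2.11 -0.84] margin 0.52
[ 0.464 -0.379  0.125] share [-0.727  0.004  0.65 ] q [-1.12  0.77  1.24  0.46  1.84 -1.  ] margin 0.79
[ 0.464 -0.379  0.106] share [-0.071  0.     0.063] q [-1.12  0.8   1.24  0.46  1.82 -1.01] margin 0.81
```

```bash

python3 -m handwheel '[[[0.07,0,-0.17,0],[0.16,0,-0.4,0],[0.26,0,-0.65,0],[0.35,0,-0.87,0],[0.398,0.005,-0.966,0],[0.398,0.005,-0.966,0]]]' | sed -n 2p
for i in 1 2; do python3 -m handwheel '[[[-0.1,-0.01,-0.1,0],[-0.22,-0.02,-0.22,0],[-0.35,-0.035,-0.35,0],[-0.48,-0.05,-0.48,0],[-0.583,-0.058,-0.576,0],[-0.583,-0.058,-0.576,0],[-0.583,-0.058,-0.576,0]]]'|sed -n 2,4p; done
python3 - <<'E'
from vase import *
show()
plan([[.464,-.379,.14]])
for n in("wrist","top","scene"):
    c=grab(n); o,p,R=st()
    try:
        for lo,hi in((.145,.17),(-.001,.03),(-.05,-.03)): 
            zf=p[2]-.0866; b=(zf+.115,zf+.13) if lo==.145 else (zf+.015,zf+.045)
            print(n,b,vase_axis(c,*b,p[:2]-[.004,.008],.04))
            if lo<0: break
    except Exception as e: print(n,e)
E
```

```text
eef_pos: [0.5405, -0.0608, 0.3406]
eef_pos: [0.502, -0.2198, 0.3293]
eef_rot: [-0.266, 0.697, 0.59, 0.31]
wrist_force: [-0.0, -0.3, -2.2]
eef_pos: [0.4642, -0.3789, 0.3202]
eef_rot: [-0.266, 0.696, 0.59, 0.31]
wrist_force: [0.8, 0.3, -2.5]
t 32.42 p [ 0.4642 -0.3789  0.3202] x [0.111 0.657 0.745] y [ 0.987 -0.162 -0.004] z [ 0.119  0.736 -0.667] q [-1.117  0.568  1.141  0.523  2.108 -0.84 ] F [ 0.8  0.3 -2.5] op 0.304 g 59.8
[ 0.464 -0.379  0.14 ] share [-0.672  0.002  0.6  ] q [-1.12  0.75  1.24  0.46  1.86 -0.99] margin 0.77
wrist (np.float64(0.34880844945746414), np.float64(0.36380844945746416)) (array([ 0.45562634, -0.41950312,  0.03207553]), 13301)
wrist (np.float64(0.24880844945746416), np.float64(0.27880844945746414)) (array([ 0.46218044, -0.38308215,  0.03016606]), 137)
top (np.float64(0.3489397488131659), np.float64(0.36393974881316593)) (array([ 0.45756286, -0.40883838,  0.02556763]), 517)
top (np.float64(0.24893974881316594), np.float64(0.2789397488131659)) (array([ 0.46177428, -0.38726373,  0.02861812]), 161)
scene (np.float64(0.3490320444992604), np.float64(0.3640320444992604)) (array([ 0.45737364, -0.41361484,  0.02859226]), 412)
scene (np.float64(0.24903204449926042), np.float64(0.2790320444992604)) (array([ 0.46260154, -0.38582387,  0.02780819]), 65)
```

```bash

python3 -m handwheel '[[[-0.08,0,0.07,0],[-0.2,0,0.18,0],[-0.34,0,0.3,0],[-0.48,0,0.43,0],[-0.6,0,0.54,0],[-0.672,0.002,0.6,0],[-0.672,0.002,0.6,0],[-0.672,0.002,0.6,0]]]'|sed -n 2,4p
python3 -m handwheel '[[[-0.03,0,0.03,0],[-0.06,0,0.055,0],[-0.08,0,0.075,0],[-0.095,0,0.085,0],[-0.11,0,0.098,0],[-0.12,0,0.107,0],[-0.12,0,0.107,0],[-0.12,0,0.107,0]]]'
python3 -c "
from h import *
show(); to([.464,-.379,.1046])"
```

```text
eef_pos: [0.4637, -0.381, 0.1412]
eef_rot: [-0.264, 0.697, 0.59, 0.31]
wrist_force: [0.3, -0.7, -2.3]
time_s: 34.58
eef_pos: [0.4633, -0.3806, 0.108]
eef_rot: [-0.265, 0.697, 0.59, 0.31]
wrist_force: [-0.6, -0.7, -1.8]
opening: 0.306
grasp_force: 59.8
t 34.58 p [ 0.4633 -0.3806  0.108 ] x [0.112 0.658 0.745] y [ 0.987 -0.164 -0.003] z [ 0.12   0.735 -0.667] q [-1.12   0.791  1.242  0.458  1.821 -1.006] F [-0.6 -0.7 -1.8] op 0.306 g 59.8
share [[-0.007, 0.002, 0.018]]
```

```bash

python3 -m handwheel '[[[-0.004,0,0.0035,0],[-0.008,0,0.007,0],[-0.011,0,0.01,0],[-0.011,0,0.01,0],[-0.011,0,0.01,0]]]'|sed -n 2,4p
python3 -m handwheel '[[[-0.002,0,0.002,0],[-0.004,0,0.003,0],[-0.004,0,0.003,0],[-0.004,0,0.003,0]]]'|sed -n 2,4p
```

```text
eef_pos: [0.4632, -0.3805, 0.1049]
eef_rot: [-0.265, 0.697, 0.59, 0.31]
wrist_force: [-0.2, -0.2, -2.4]
eef_pos: [0.4632, -0.3806, 0.1046]
eef_rot: [-0.265, 0.697, 0.59, 0.31]
wrist_force: [-1.1, 0.6, 5.2]
```

```bash

python3 -m handwheel '[[[0,0,0,0],[0,0,0,0],[0,0,0,0],[0,0,0,0]]]' 56
python3 -m handwheel '[[[0,0,-0.06,0],[0,0,-0.15,0],[0,0,-0.3,0],[0,0,-0.5,0],[0,0,-0.75,0],[0,0,-0.75,0],[0,0,-0.75,0]]]'|sed -n 1,4p
python3 - <<'E'
from vase import *
show(); n=np.array([.46,-.389])
for k in("wrist","scene","top"):
    c=grab(k)
    for lo,hi in((.097,.128),(.035,.06)):
        try: print(k,lo,vase_axis(c,lo,hi,n,.04))
        except Exception as e: print(k,lo,e)
c=load("top"); b=c["color"]; X=cloud(c)
s=(abs(X[:,:,2]-.31)<.015)&(X[:,:,1]<.15)&(X[:,:,0]>.6)&(X[:,:,0]<.76); 
print("door pts",s.sum(), X[s].mean(0) if s.any() else '')
T0=load("top")
h=np.array([.605,-.362])
for nm,uv,zz in(("bowl",(467,212),.05),("crock",(384,324),.1),("bottle",(436,141),.195)): print(nm,X[uv[1],uv[0]].round(3),b[uv[1],uv[0]])
E
```

```text
time_s: 36.2
eef_pos: [0.4632, -0.3805, 0.1038]
eef_rot: [-0.265, 0.697, 0.59, 0.31]
wrist_force: [0.2, -0.3, 0.0]
opening: 0.659
grasp_force: 0.0
time_s: 37.08
eef_pos: [0.445, -0.4911, 0.2039]
eef_rot: [-0.265, 0.697, 0.59, 0.31]
wrist_force: [-0.4, -0.6, -1.1]
t 37.08 p [ 0.445  -0.4911  0.2039] x [0.112 0.658 0.745] y [ 0.986 -0.164 -0.004] z [ 0.12   0.735 -0.667] q [-1.198  0.86   0.915  0.451  2.086 -0.956] F [-0.4 -0.6 -1.1] op 0.655 g 0.0
wrist 0.097 (array([ 0.46004091, -0.38821307,  0.01358153]), 837)
wrist 0.035 (array([ 0.46015315, -0.38800905,  0.02803367]), 665)
scene 0.097 (array([ 0.46081963, -0.38775003,  0.01416028]), 30)
scene 0.035 (array([ 0.46069309, -0.38779211,  0.02827636]), 56)
top 0.097 (array([ 0.46026543, -0.3885721 ,  0.01441616]), 48)
top 0.035 (array([ 0.46075482, -0.38761844,  0.02824665]), 81)
door pts 1833 [0.69401201 0.01896867 0.31448897]
bowl [ 0.608 -0.368  0.025] [147 138 128]
crock [ 0.365 -0.18   0.005] [156 150 143]
bottle [ 0.724 -0.268  0.194] [124 106  88]
```

```bash

python3 - <<'E'
from plan import *
c=load("top"); g=c["color"].astype(int).sum(2)
exp=proj(c,[np.r_[c2w([.058,0])[0],.104]])[0]; u,v=exp.astype(int)
w=g[v-20:v+20,u-20:u+20]; m=(w<np.percentile(w,12)).astype(np.uint8)
n,l,s,ct=cv2.connectedComponentsWithStats(m); i=1+s[1:,4].argmax(); uv=ct[i]+[u-20,v-20]
P=onz(c,[uv],.104)[0,:2]; og,a=cabframe(); d=P-og
print(exp,uv,s[i],"pot angle deg in cab",np.degrees(np.arctan2(d[1],d[0])-a),np.linalg.norm(d))
E
```

```text
[117.52744988 217.46597566] [117.24456522 216.22282609] [ 12  11  17  17 184] pot angle deg in cab -2.4418066125201054 0.05908504559104355
```

The squat pot stands at the back place (−2° from the click, 59 mm from the axis), and the door and vase check out. Handing in.

```bash
python3 -c "
from bench import ctrl
print(ctrl.hand_in())"
```

```text
the job is handed in; nothing more can be done
None
```

I handed the job in at about 37 s of the 67 s allowed; no verdict came back. By my last camera measurements the door is about square open, the carousel is in its next click with the squat pot on it, and the vase stands upright on the free end of the board. In a coarse camera check, the bowl, bottle and crock were where they started.

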